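# Count the returned deposit tokens into the token box

## Robot

A 7-joint arm with a two-finger parallel gripper is mounted at the origin on a cart in front of the work surface, level with it; the furniture and walls round the work are solid. World frame = base frame: x ahead of the robot, y to its left, z up, the work surface at z = 0. Lengths are in m, angles in rad, forces in N, time in s.
With the tool pointing down it reaches from about 0.425 to 0.875 m from the base axis. Payload 4.7 kg.
Tool frame: the origin (TCP) lies at the very end of the fingers, on their centre line; the grasp point (between the pads) lies 19 mm behind it; z points along the fingers, y is the line along which they close (so a half turn about z gives the same grasp; the last joint's range is limited). The gripper opens to 87 mm and grips with 3 to 60 N. Pads are 19 mm wide; open, the fingers measure 117 mm over their backs; the gripper's body (75 mm by 190 mm) begins 51 mm behind the grasp point.
Start: joints at [-1.149, 0.321, -0.07, 1.45, 0.023, 1.371, -0.057], TCP at [0.258, 0.597, 0.223] pointing down, gripper open.
Joint ranges: [-2.86, 2.86], [-0.3, 2.09], [-1.38, 1.24], [0.06, 2.45], [-1.56, 4.7], [0.09, 2.05], [-2.69, 2.69]. Speed limits (rad/s): [2.57, 2.57, 3.14, 3.14, 3.14, 3.14, 3.14].

## Interface

Orientations are given as a rotation vector (axis times angle).
In Python, from bench import ctrl, get_image, job gives the robot as it stands.
- The arm moves only by the shell command python3 -m crank 'ROWS' [FORCE]. ROWS is JSON, a list that holds one entry, the list of rows, each a list of 5 numbers: the shift along the tool's x, y, z in mm, then the turn about the tool's z in rad, then the closure, from -1 (fully open) to 1 (shut), so that 0 is half open. A call has 1 to 10 rows; each row shifts and turns the commanded pose from where the row before left it, along the tool's axes as they then stand; what a row does not reach is not made up. A row lasts 1/12 s, in which the tool goes at most 41.7 mm and 7.16 degrees, less where a joint would pass 70% of its speed; a pose out of reach is approached as far as the arm can. A call with a gripper value outside its range is refused whole. The fingers move at their own pace and stop on an object; FORCE is the grip in N (left out, the last holds). Time passes only in rows, so rows that do not move let the fingers close. It gives the time, the measured TCP pose, the force, the opening and the grip force at its end, in the units of the state.
- ctrl.get_state(): the state, without advancing time (a new reading comes with each control period).
- get_image(name): name is "scene" or "top" or "wrist"; returns a dict with "pixels" (384x512x3 uint8, red, green, blue), "fx", "fy", "cx", "cy" (pixels), "T" (4x4, takes a point from camera to world coordinates); the wrist camera has in their place "T_tool_cam" (4x4, takes a point from camera to tool coordinates, whose origin is the TCP and whose axes are the flange's). Camera axes: x right, y down, z forward; pixel columns grow to the right and rows downward; lengths in m; the calibration is good to about 2 mm. A picture is of the moment at which its call begins: read the wrist's pose just before it. There is no depth.
- job.close_job(): hands the job in; it is judged then, once.
The state is a dict: "time": time; "joint_positions": joint angles; "qd": joint speeds; "joint_torque": joint torques, N m; "position": TCP position; "tool_rot": TCP orientation; "ft_force": force on the tool from outside, world axes, zero at the start; "torque": the same for the moment, N m; "grip_width": opening from 0.0 (shut) to 1.0 (fully open); "grip_force": force on a finger pad.
Only numpy, scipy, OpenCV 4.12 (cv2) and the standard library are available. Lean on these libraries where they do the work, as an engineer would, in place of code of your own. Each camera call takes 0.05 s, during which the arm holds its last target. There are 200 camera calls.

## Task

Cash in the three brass deposit tokens lying on the feed tray of the token collector: with the fingertips, sweep them along the tray and through the narrow gate so that they drop into the slot behind it, one at a time, letting the counting flap fall shut after each so that each is counted. Only push them: nothing may be pinched, jammed or lifted. Leave the two bottle caps lying on the feed tray and the things round the collector where they are.

Things in the scene. Friction and masses are not known exactly. Their poses are not given: they have to be found in the camera images.
- token_box: grey metal token collector, 289 x 170 mm, fixed to the counter; origin under its middle at counter height, +x points through the gate (roughly to the robot's right), z up. Its top is a flat feed tray, with a low hood at the +x end over the drop slot and a locked bin below.
- tray (a point): centre of the feed tray's deck, on its surface, 75 mm above the counter (token_box x = -35, y = 0); axes as token_box. The free deck runs from x = -140.5 mm to the hood at x = +70 mm and is 162 mm wide between its lips (token_box x, y). The lips round it are 10 mm high and 4 mm thick.
- gate (a point): point on the deck surface, 75 mm above the counter, in the middle of the gate's width and exactly on the slot edge (token_box x = +74.5); axes as token_box. The gate in the hood's front is 42 mm wide, 27 mm high. Guide rails, 10 mm high, flare from its posts (23 mm either side of the middle) back to the side lips, which they meet 36 mm before the slot edge.
- slot (a point): centre of the drop slot at deck level, inside the hood, 23 mm past the slot edge; the slot is 47 mm long, 48 mm wide, and drops 68 mm to the bin's floor. A token pushed until its centre is about 5 mm past the slot edge tips in by itself: the fingers can stay outside the hood, whose face is 4.5 mm before the slot edge and whose top is 37 mm above the deck.
- flap (a joint): light steel counting flap that hangs inside the gate 10 mm past the slot edge, bottom edge 2.5 mm above the deck; 0 = hanging shut, grows to 1.35 rad as a token pushes it inward. Less than 0.2 N opens it; it falls shut by itself. It cannot swing outward.
- token_1: loose brass cup-deposit token, a plain flat disc 32 mm across and 8 mm thick, about 30 g, lying flat on the feed tray; origin at the centre of its underside, z up. The three tokens are alike; any order will do.
- token_2: loose brass cup-deposit token, a plain flat disc 32 mm across and 8 mm thick, about 30 g, lying flat on the feed tray; origin at the centre of its underside, z up. The three tokens are alike; any order will do.
- token_3: loose brass cup-deposit token, a plain flat disc 32 mm across and 8 mm thick, about 30 g, lying flat on the feed tray; origin at the centre of its underside, z up. The three tokens are alike; any order will do.
- bottle_cap_1: one of two blue plastic screw caps of drinks bottles, 31 mm across and 14 mm high, lying rim down on the feed tray near a guide rail, one either side of the way to the gate; loose, light; origin at the centre of its underside
- bottle_cap_2: one of two blue plastic screw caps of drinks bottles, 31 mm across and 14 mm high, lying rim down on the feed tray near a guide rail, one either side of the way to the gate; loose, light; origin at the centre of its underside
- jigger: steel double measuring cup standing loose on the counter past the hood, 45 mm across, 87 mm high; origin at the centre of its underside
- nozzle: chromed tap nozzle standing loose on its flange past the hood, 29 mm across, 62 mm high; origin at the centre of its underside
- sweet_bar: wrapped sweet bar, 43 x 147 x 12 mm, lying loose on the counter beside the end of the collector away from the gate; origin at the centre of its underside
Not all that is in view belongs to the job. Leave any green look-alike of the token_3 alone.

How it is judged:
On the way, in this order (a step that is already met when the one before it is completed fails the run):
1. one token is in the bin, the other two are still on the tray and the flap has fallen shut ((((z of token_1 in the frame of token_box between 0 and 0.057 m and x of token_1 in the frame of token_box between 0.0695 and 0.1405 m and y of token_1 in the frame of token_box between -0.081 and 0.081 m) and (z of token_2 in the frame of token_box between 0.071 and 0.081 m and x of token_2 in the frame of token_box between -0.1445 and 0.0625 m and y of token_2 in the frame of token_box between -0.085 and 0.085 m) and (z of token_3 in the frame of token_box between 0.071 and 0.081 m and x of token_3 in the frame of token_box between -0.1445 and 0.0625 m and y of token_3 in the frame of token_box between -0.085 and 0.085 m) and value of joint flap below 0.12 rad) or ((z of token_1 in the frame of token_box between 0.071 and 0.081 m and x of token_1 in the frame of token_box between -0.1445 and 0.0625 m and y of token_1 in the frame of token_box between -0.085 and 0.085 m) and (z of token_2 in the frame of token_box between 0 and 0.057 m and x of token_2 in the frame of token_box between 0.0695 and 0.1405 m and y of token_2 in the frame of token_box between -0.081 and 0.081 m) and (z of token_3 in the frame of token_box between 0.071 and 0.081 m and x of token_3 in the frame of token_box between -0.1445 and 0.0625 m and y of token_3 in the frame of token_box between -0.085 and 0.085 m) and value of joint flap below 0.12 rad) or ((z of token_1 in the frame of token_box between 0.071 and 0.081 m and x of token_1 in the frame of token_box between -0.1445 and 0.0625 m and y of token_1 in the frame of token_box between -0.085 and 0.085 m) and (z of token_2 in the frame of token_box between 0.071 and 0.081 m and x of token_2 in the frame of token_box between -0.1445 and 0.0625 m and y of token_2 in the frame of token_box between -0.085 and 0.085 m) and (z of token_3 in the frame of token_box between 0 and 0.057 m and x of token_3 in the frame of token_box between 0.0695 and 0.1405 m and y of token_3 in the frame of token_box between -0.081 and 0.081 m) and value of joint flap below 0.12 rad))), for 0.2 s.
2. two tokens are in the bin, the third is still on the tray and the flap has fallen shut ((((z of token_1 in the frame of token_box between 0 and 0.057 m and x of token_1 in the frame of token_box between 0.0695 and 0.1405 m and y of token_1 in the frame of token_box between -0.081 and 0.081 m) and (z of token_2 in the frame of token_box between 0 and 0.057 m and x of token_2 in the frame of token_box between 0.0695 and 0.1405 m and y of token_2 in the frame of token_box between -0.081 and 0.081 m) and (z of token_3 in the frame of token_box between 0.071 and 0.081 m and x of token_3 in the frame of token_box between -0.1445 and 0.0625 m and y of token_3 in the frame of token_box between -0.085 and 0.085 m) and value of joint flap below 0.12 rad) or ((z of token_1 in the frame of token_box between 0 and 0.057 m and x of token_1 in the frame of token_box between 0.0695 and 0.1405 m and y of token_1 in the frame of token_box between -0.081 and 0.081 m) and (z of token_2 in the frame of token_box between 0.071 and 0.081 m and x of token_2 in the frame of token_box between -0.1445 and 0.0625 m and y of token_2 in the frame of token_box between -0.085 and 0.085 m) and (z of token_3 in the frame of token_box between 0 and 0.057 m and x of token_3 in the frame of token_box between 0.0695 and 0.1405 m and y of token_3 in the frame of token_box between -0.081 and 0.081 m) and value of joint flap below 0.12 rad) or ((z of token_1 in the frame of token_box between 0.071 and 0.081 m and x of token_1 in the frame of token_box between -0.1445 and 0.0625 m and y of token_1 in the frame of token_box between -0.085 and 0.085 m) and (z of token_2 in the frame of token_box between 0 and 0.057 m and x of token_2 in the frame of token_box between 0.0695 and 0.1405 m and y of token_2 in the frame of token_box between -0.081 and 0.081 m) and (z of token_3 in the frame of token_box between 0 and 0.057 m and x of token_3 in the frame of token_box between 0.0695 and 0.1405 m and y of token_3 in the frame of token_box between -0.081 and 0.081 m) and value of joint flap below 0.12 rad))), for 0.2 s.
At the end, for the whole second after the job is handed in: All three tokens lie at rest in the bin below the slot (at least 18 mm under the deck), the flap hangs shut (under 0.12 rad), both bottle caps lie at rest on the feed tray in front of the gate, and jigger, nozzle and sweet bar are within 30 mm of where they stood, the first two upright (z of token_1 in the frame of token_box between 0 and 0.057 m and x of token_1 in the frame of token_box between 0.0695 and 0.1405 m and y of token_1 in the frame of token_box between -0.081 and 0.081 m and z of token_2 in the frame of token_box between 0 and 0.057 m and x of token_2 in the frame of token_box between 0.0695 and 0.1405 m and y of token_2 in the frame of token_box between -0.081 and 0.081 m and z of token_3 in the frame of token_box between 0 and 0.057 m and x of token_3 in the frame of token_box between 0.0695 and 0.1405 m and y of token_3 in the frame of token_box between -0.081 and 0.081 m and linear speed of each of token_1, token_2, token_3, bottle_cap_1, bottle_cap_2 below 0.01 m/s and value of joint flap below 0.12 rad and z of bottle_cap_1 in the frame of token_box between 0.071 and 0.081 m and x of bottle_cap_1 in the frame of token_box between -0.1445 and 0.0625 m and y of bottle_cap_1 in the frame of token_box between -0.085 and 0.085 m and z of bottle_cap_2 in the frame of token_box between 0.071 and 0.081 m and x of bottle_cap_2 in the frame of token_box between -0.1445 and 0.0625 m and y of bottle_cap_2 in the frame of token_box between -0.085 and 0.085 m and distance of each of jigger, nozzle, sweet_bar from where it was at the start of the episode below 0.03 m and angle between each of jigger, nozzle's own z axis and vertical below 0.3 rad); the robot touches nothing.
It fails at once if a token or a bottle cap is lifted off the tray (z of any of token_1, token_2, token_3, bottle_cap_1, bottle_cap_2 in the frame of token_box above 0.089 m).
It fails at once if a token or a bottle cap is squeezed or jammed hard by the fingers (over 16 N) (contact force between the fingers and token_1 above 16 N or contact force between the fingers and token_2 above 16 N or contact force between the fingers and token_3 above 16 N or contact force between the fingers and bottle_cap_1 above 16 N or contact force between the fingers and bottle_cap_2 above 16 N).
It fails at once if a bottle cap goes into the slot ((z of bottle_cap_1 in the frame of token_box between 0 and 0.057 m and x of bottle_cap_1 in the frame of token_box between 0.0695 and 0.1405 m and y of bottle_cap_1 in the frame of token_box between -0.081 and 0.081 m) or (z of bottle_cap_2 in the frame of token_box between 0 and 0.057 m and x of bottle_cap_2 in the frame of token_box between 0.0695 and 0.1405 m and y of bottle_cap_2 in the frame of token_box between -0.081 and 0.081 m)).
It fails at once if a neighbouring thing on the counter is shoved or knocked over (distance of any of jigger, nozzle, sweet_bar from where it was at the start of the episode above 0.03 m or angle between any of jigger, nozzle's own z axis and vertical above 0.5 rad).
It also fails if it takes over 64 s, if anything falls off the work surface, if the arm or the gripper's body presses on something with over 40 N, if the wrist force passes 120 N, or if a joint passes its speed limit or range.

## Working session

There is one attempt and no reset: what is moved stays moved. The work goes in short steps, Python scripts to look and compute and a shell command to move; the robot and the scene stay as the last step left them, time stands still between calls to the robot, and variables do not carry over. Pictures are saved under pics/ and viewed, at most 10 in all, crops included, and the job is handed in when it is done.

```bash
ls; mkdir -p pics; python3 - <<'E'
from bench import ctrl,get_image
import cv2,numpy as np
s=ctrl.get_state();print(s)
for n in("top","scene"):
    g=get_image(n);cv2.imwrite(f"pics/{n}0.png",g["pixels"][:,:,::-1]);print(n,g["fx"],g["fy"],g["cx"],g["cy"],np.round(g["T"],3).tolist())
g=get_image("wrist");print(np.round(g["T_tool_cam"],3).tolist())
E
```

```text
pics
{'time': 0.0, 'joint_positions': array([-1.14890678,  0.32182621, -0.07011801,  1.45167915,  0.02258973,
        1.37077253, -0.05691786]), 'qd': array([ 0.00089479, -0.00035884, -0.00235659,  0.00144053, -0.00122427,
        0.00079501,  0.0011389 ]), 'joint_torque': array([-3.21633679e-04, -4.91290855e+01, -4.04090155e-01, -3.12527204e+01,
       -6.39306614e-02,  4.39245184e-02,  1.73000572e-04]), 'position': array([0.25758327, 0.5961862 , 0.22145759]), 'tool_rot': array([-6.35997328e-01, -3.07622550e+00,  2.94089927e-03]), 'ft_force': array([-0.12139417,  0.85444813,  0.25599033]), 'torque': array([ 0.01827753,  0.02490741, -0.01030867]), 'grip_force': 0.0, 'grip_width': 0.9948994521038009}
top 451.24913526757706 451.24913526757706 262.5501027235085 198.48228867041195 [[0.001, -0.979, 0.206, 0.289], [-1.0, -0.0, 0.003, -0.047], [-0.003, -0.206, -0.979, 1.077], [0.0, 0.0, 0.0, 1.0]]
scene 425.1340025708088 425.1340025708088 253.43426345711583 187.61288513866725 [[0.658, -0.546, 0.519, -0.075], [-0.753, -0.484, 0.446, -0.522], [0.007, -0.684, -0.729, 0.856], [0.0, 0.0, 0.0, 1.0]]
[[-0.0, -0.956, -0.292, 0.08], [1.0, -0.0, -0.001, -0.0], [0.001, -0.292, 0.956, -0.163], [0.0, 0.0, 0.0, 1.0]]
```

View pics/top0.png

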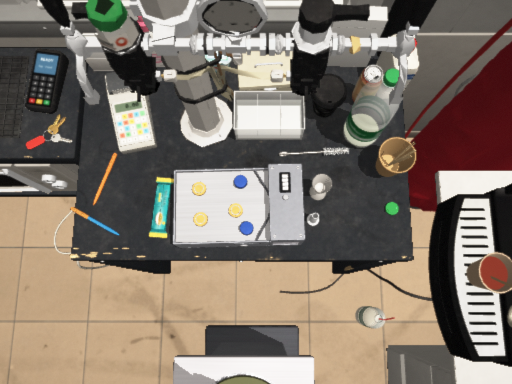

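View pics/scene0.png

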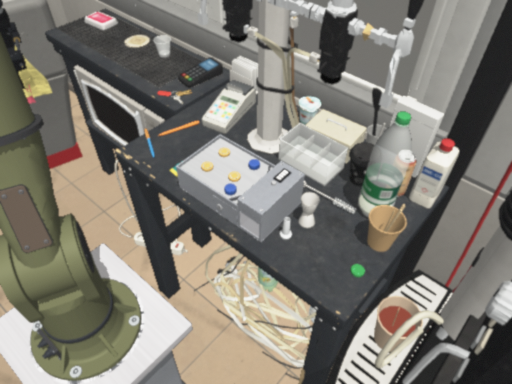

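The top view shows three brass discs at (199,188), (236,210) and (200,219), all on the tray. The blue caps are at (240,181) and (246,228). The only look-alike is the green disc at (392,208) on the counter, which I leave alone. The gate faces right, at about (268,205). Next I measure these and check them in one close crop.

```bash
cat > h.py <<'E'
from bench import ctrl,get_image
import cv2,numpy as np
from scipy.spatial.transform import Rotation as R
def ray(g,uv,z,T=None):
    T=np.array(g["T"] if T is None else T);uv=np.atleast_2d(uv)
    d=np.c_[(uv[:,0]-g["cx"])/g["fx"],(uv[:,1]-g["cy"])/g["fy"],np.ones(len(uv))]@T[:3,:3].T
    return T[:3,3]+d*((z-T[2,3])/d[:,2])[:,None]
def wristT(s,g):
    T=np.eye(4);T[:3,:3]=R.from_rotvec(s["tool_rot"]).as_matrix();T[:3,3]=s["position"];return T@np.array(g["T_tool_cam"])
def blobs(p,lo,hi,amin=20):
    m=cv2.inRange(cv2.cvtColor(p,cv2.COLOR_RGB2HSV),lo,hi)
    n,_,st,c=cv2.connectedComponentsWithStats(m)
    return [(c[i],st[i,4]) for i in range(1,n) if st[i,4]>=amin]
YEL=((12,90,120),(32,255,255));BLU=((105,130,50),(130,255,255))
E
python3 - <<'E'
from h import *
g=get_image("top");p=g["pixels"]
for nm,r,h in(("tok",YEL,.083),("cap",BLU,.089)):
    for c,a in blobs(p,*r):
        if 170<c[0]<275 and 160<c[1]<250: print(nm,c.round(1),a,ray(g,c,h)[0].round(4))
c=p[160:250,145:335,::-1];cv2.imwrite("pics/crop.png",cv2.resize(c,None,fx=4,fy=4,interpolation=cv2.INTER_CUBIC))
E
```

```text
tok [198.5 188.5] 116 [0.5213 0.1005 0.083 ]
tok [235.2 210. ] 116 [0.4719 0.0168 0.083 ]
tok [200.  218.8] 120 [0.452  0.0951 0.083 ]
cap [240.1 181.3] 126 [0.5366 0.0063 0.089 ]
cap [246.  227.6] 129 [ 0.4312 -0.0079  0.089 ]
```

View pics/crop.png

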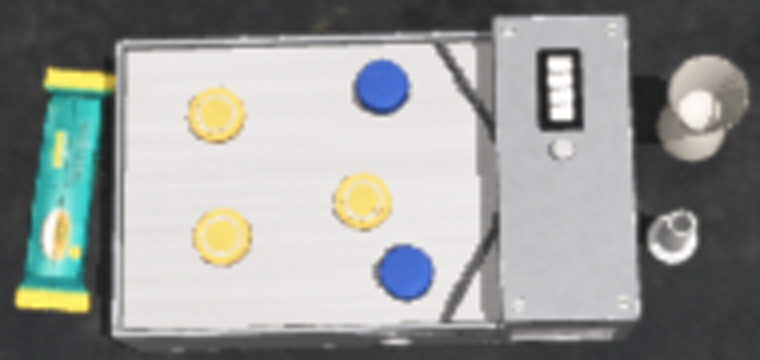

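The crop confirms three brass tokens at (215,115), (362,200) and (222,237). The caps are at (381,87) and (405,272). The hood top corners are about (495,18), (627,17), (638,317) and (503,325), and the tray's left lip runs along x≈118. I'll fit the box pose from these.

```bash
python3 - <<'E'
from h import *
g=get_image("top")
f=lambda q,z:ray(g,np.array(q)/4.+[145-.4,160-.4],z)[:,:2]
P=np.r_[f([(495,18),(627,17),(638,317),(503,329)],.112),f([(118,41),(116,332)],.085)]
B=np.array([(70,85),(144.5,85),(144.5,-85),(70,-85),(-144.5,85),(-144.5,-85)])/1e3
b,p=B.mean(0),P.mean(0);U,S,V=np.linalg.svd((B-b).T@(P-p));Rm=(U@np.diag([1,np.linalg.det(U@V)])@V).T;t=p-Rm@b
print(P.round(4),"yaw",np.arctan2(Rm[1,0],Rm[0,0]),"t",t);print((P-(B@Rm.T+t)).round(4))
W=np.array([[.5213,.1005],[.4719,.0168],[.452,.0951],[.5366,.0063],[.4312,-.0079]]);print(((W-t)@Rm*1e3).round(1))
s=ctrl.get_state();print(R.from_rotvec(s["tool_rot"]).as_matrix().round(3))
E
```

```text
[[ 0.5702 -0.0572]
 [ 0.5708 -0.1305]
 [ 0.4037 -0.1336]
 [ 0.3973 -0.0612]
 [ 0.5644  0.1572]
 [ 0.3985  0.1514]] yaw -1.550173158328351 t [0.48363883 0.01101482]
[[ 0.0001  0.    ]
 [-0.0008  0.0012]
 [ 0.0021  0.0016]
 [-0.0028 -0.0005]
 [-0.0013 -0.    ]
 [ 0.0028 -0.0023]]
[[-88.7  39.5]
 [ -6.  -11.6]
 [-84.7 -29.9]
 [  5.8  52.9]
 [ 17.8 -52.8]]
[[-0.918  0.397 -0.   ]
 [ 0.397  0.918 -0.001]
 [-0.    -0.001 -1.   ]]
```

```bash
python3 -m crank '[[[0,0,0,0.114,0.632],[0,0,0,0.114,0.632],[0,0,0,0.114,0.632],[0,0,0,0.114,0.632],[0,0,0,0.114,0.632],[0,0,0,0.114,0.632],[0,0,0,0.114,0.632],[0,0,0,0.114,0.632],[0,0,0,0.114,0.632],[0,0,0,0.114,0.632]]]' 10; cat >> h.py <<'E'
YAW=-1.5502;BT=np.array([.48364,.01101])
def w2b(p): 
    c,s=np.cos(YAW),np.sin(YAW);return (np.atleast_2d(p)[:,:2]-BT)@np.array([[c,-s],[s,c]])*1e3
def tool():
    s=ctrl.get_state();M=R.from_rotvec(s["tool_rot"]).as_matrix()
    yt=np.arctan2(-M[1,0],-M[0,0])  # heading of tool -x
    print("t",round(s["time"],2),"box xy",w2b(s["position"]).round(1)[0],"z above deck",round(s["position"][2]*1e3-75,1),"heading err rad",round(yt-YAW,4),"F",s["ft_force"].round(1),"grip",round(s["grip_width"]*87,1));return s
E
python3 -c "
from h import *
tool()"
```

```text
time: 1.08
position: [0.2578, 0.5966, 0.2224]
tool_rot: [2.202, 2.241, -0.0]
ft_force: [-0.6, -0.1, 0.6]
grip_width: 0.326
grip_force: 0.0
t 1.08 box xy [-590.1 -213.8] z above deck 147.4 heading err rad -0.0032 F [-0.6 -0.1  0.6] grip 28.4
```

```bash
python3 -m crank '[[[-30,14,0,0,0.632],[-35,16,0,0,0.632],[-35,16,0,0,0.632],[-35,16,0,0,0.632],[-35,16,0,0,0.632],[-35,16,0,0,0.632],[-35,16,0,0,0.632],[-35,16,0,0,0.632],[-35,16,0,0,0.632],[-35,16,0,0,0.632]]]'; python3 -m crank '[[[-35,14,0,0,0.632],[-35,14,0,0,0.632],[-35,14,0,0,0.632],[-20,14,0,0,0.632],[0,0,0,0,0.632],[0,0,0,0,0.632]]]';python3 - <<'E'
from h import *
s=tool();g=get_image("wrist");T=wristT(s,g);p=g["pixels"]
cv2.imwrite("pics/w1.png",p[:,:,::-1])
for nm,r,h in(("tok",YEL,.083),("cap",BLU,.089)):
    for c,a in blobs(p,*r,amin=200): print(nm,c.round(1),a,w2b(ray(g,c,h,T)).round(1)[0])
E
```

```text
time: 1.92
position: [0.4242, 0.2536, 0.2228]
tool_rot: [-2.195, -2.247, -0.001]
ft_force: [0.2, -0.5, -0.4]
grip_width: 0.187
grip_force: 0.0
time: 2.42
position: [0.483, 0.1304, 0.2227]
tool_rot: [-2.2, -2.243, -0.001]
ft_force: [-0.8, 1.2, -0.6]
grip_width: 0.186
grip_force: 0.0
t 2.42 box xy [-119.4    1.8] z above deck 147.7 heading err rad -0.0012 F [-0.8  1.2 -0.6] grip 16.2
tok [207.1 101.2] 429 [-198.6  -40.7]
tok [326.8 113.3] 379 [-188.    67.4]
tok [294.2 212.6] 252 [-92.7  41. ]
tok [225.4 216.9] 264 [-88.3 -27.3]
tok [295.  216.3] 204 [-88.8  42. ]
```

View pics/w1.png

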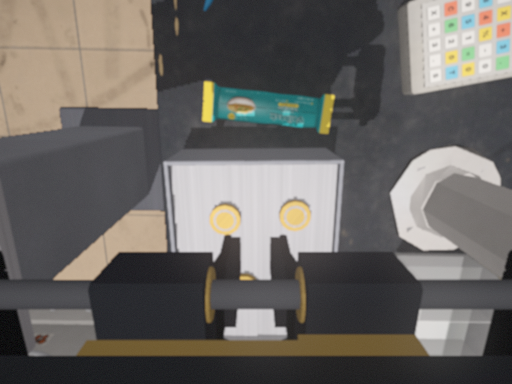

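The wrist view looks back over the tray end. Two tokens are at (225,219) and (295,216), the third is half hidden at (246,278), and the lip corners are at about (166,162) and (342,162). The side lips give the tray's y centre precisely.

```bash
python3 - <<'E'
from h import *
s=tool();g=get_image("wrist");T=wristT(s,g);G=cv2.cvtColor(g["pixels"],cv2.COLOR_RGB2GRAY).astype(int)
for r in(175,195,225,240): print(r,G[r,160:184],G[r,326:350])
for c in(200,250,300): print(c,G[145:175,c])
E
```

```text
t 2.47 box xy [-121.1    1.2] z above deck 147.5 heading err rad 0.0019 F [-0.3  0.6 -0.5] grip 16.3
175 [114 107  91  78 101 147 177 184 169 135  99 100 144 186 205 209 209 209
 211 212 212 210 210 211] [210 210 210 211 212 212 210 208 208 209 203 180 134 116 149 174 179 161
 125  92  83  85  86  82]
195 [117 117 114 100  80  78 110 157 182 184 164 126 107 140 179 201 209 209
 210 210 212 212 210 210] [210 211 212 213 212 211 209 210 208 197 165 127 133 162 178 171 145 109
  90  92  92  87  88  88]
225 [172 172 172 173 168 143  98  75  81 117 159 179 172 143 104 104 138 168
 192 206 209 210 210 211] [211 212 212 210 209 209 208 195 159 127 143 173 182 172 142 103  86  83
  87  87  86  87  84  85]
240 [174 174 174 174 174 169 143  98  74  77 106 152 177 178 154 114  99 141
 187 209 211 210 209 209] [210 210 208 208 209 207 190 153 123 146 176 182 166 132  96  85  86  87
  88  86  87  86  86  88]
200 [ 62  62  62  62  67  83  97  99 102 100  98 100 102 101 100 102 106 127
 158 179 187 191 201 209 212 212 211 212 212 212]
250 [ 68  68  67  67  76  87  98 101 102 103 103 103 103 103 102 102 111 135
 163 179 185 192 203 211 212 212 213 212 212 213]
300 [ 64  65  63  67  75  89  97 100 100 100 101 100 101 102 100 102 112 138
 166 179 186 196 208 211 211 211 212 212 212 212]
```

```bash
python3 - <<'E'
from h import *
s=tool();g=get_image("wrist");T=wristT(s,g)
for r,l,q in((175,166.8,341.8),(195,168.4,340.2),(225,171.1,337.9),(240,172.6,336.6)):
    P=w2b(ray(g,[(l,r),(q,r)],.085,T));print(P.round(1).tolist())
print(w2b(ray(g,[(200,162.2),(250,162),(300,161.8)],.085,T)).round(1).tolist())
c=w2b(ray(g,[(225.5,219),(295.3,215.5)],.083,T));print(c.round(1))
E
```

```text
t 2.52 box xy [-122.     0.8] z above deck 147.4 heading err rad 0.0039 F [-0.3  0.3 -0.4] grip 16.0
[[-133.7, -82.9], [-134.4, 83.6]]
[[-113.9, -82.8], [-114.6, 83.6]]
[[-82.7, -82.4], [-83.4, 83.9]]
[[-66.5, -82.1], [-67.2, 83.8]]
[[-146.2, -50.7], [-146.5, -3.7], [-146.9, 43.3]]
[[-88.6 -28.2]
 [-92.6  41.3]]
```

```bash
cat >> h.py <<'E'
c_,s_=np.cos(YAW),np.sin(YAW)
BT=BT+np.array([[c_,-s_],[s_,c_]])@[-.0017,.0008];YAW+=.004
E
python3 -m crank '[[[-25,-4,0,0,0.632],[-25,-4,0,0,0.632],[-23,-4,30,0,0.632],[0,0,35,0,0.632],[0,0,35,0,0.632],[0,0,20,0,0.632],[0,0,8,0,0.632],[0,0,0,0,0.632],[0,0,0,0,0.632]]]'; python3 -c "
from h import *
s=tool();g=get_image('top')
for nm,r,h in(('tok',YEL,.083),('cap',BLU,.089)):
    for c,a in blobs(g['pixels'],*r):
        if 170<c[0]<275 and 160<c[1]<250: print(nm,c.round(1),a,w2b(ray(g,c,h)).round(1)[0])
"
```

```text
time: 3.32
position: [0.4727, 0.0595, 0.0953]
tool_rot: [2.194, 2.248, 0.001]
ft_force: [0.9, 0.3, 0.1]
grip_width: 0.186
grip_force: 0.0
t 3.32 box xy [-47.  -10.5] z above deck 20.3 heading err rad 0.0001 F [0.9 0.3 0.1] grip 16.2
tok [236.  210.1] 101 [ -2.7 -12.6]
cap [240.1 181.3] 126 [ 7.7 52. ]
cap [246.  227.6] 129 [ 19.3 -53.7]
```

```bash
python3 -m crank '[[[0,-2,8,0,0.632],[0,0,6,0,0.632],[0,0,2,0,0.632],[0,0,0,0,0.632],[0,0,0,0,0.632]]]'; python3 -c "
from h import *
tool()"; python3 -m crank '[[[-8,0,0,0,0.632],[-8,0,0,0,0.632],[-5,0,0,0,0.632],[-8,2,0,0,0.632],[-8,2,0,0,0.632],[-8,2,0,0,0.632],[-8,2,0,0,0.632],[-8,2,0,0,0.632],[-8,2,0,0,0.632],[0,0,0,0,0.632]]]'; python3 - <<'E'
from h import *
tool();g=get_image("top");p=g["pixels"]
for c,a in blobs(p,*YEL)+blobs(p,*BLU):
    if 170<c[0]<275 and 160<c[1]<250: print(c.round(1),a,w2b(ray(g,c,.085)).round(1)[0])
c=p[160:250,145:335,::-1];cv2.imwrite("pics/c2.png",cv2.resize(c,None,fx=4,fy=4,interpolation=cv2.INTER_CUBIC))
E
```

```text
time: 3.78
position: [0.4703, 0.0584, 0.0786]
tool_rot: [2.196, 2.247, 0.0]
ft_force: [0.9, -0.5, -0.7]
grip_width: 0.184
grip_force: 0.0
t 3.78 box xy [-46. -13.] z above deck 3.6 heading err rad -0.0016 F [ 0.9 -0.5 -0.7] grip 16.0
time: 4.62
position: [0.4844, -0.0125, 0.0787]
tool_rot: [2.198, 2.243, -0.0]
ft_force: [-0.3, 0.4, -0.5]
grip_width: 0.185
grip_force: 0.0
t 4.62 box xy [25.2 -0.7] z above deck 3.7 heading err rad -0.0041 F [-0.3  0.4 -0.5] grip 16.1
[198.4 188.4] 130 [-86.7  38.7]
[197.4 218.4] 75 [-88.7 -29.8]
```

View pics/c2.png

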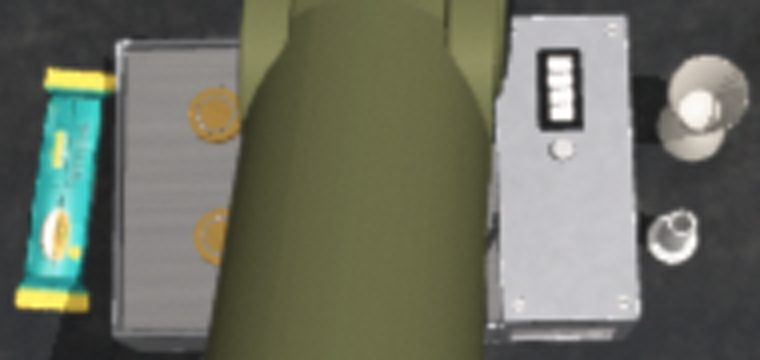

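The arm hides the work in this top view, but the tokens at (215,115) and (222,237) and the neighbours are undisturbed. I'll carry on through the gate slowly.

```bash
python3 -m crank '[[[-6,0.5,0,0,0.632],[-6,0,0,0,0.632],[-5,0,0,0,0.632],[-4,0,0,0,0.632],[-4,0,0,0,0.632],[-4,0,0,0,0.632],[-3,0,0,0,0.632],[0,0,0,0,0.632],[0,0,0,0,0.632]]]'; python3 -c "
from h import *
tool()"
```

```text
time: 5.42
position: [0.4851, -0.0424, 0.0786]
tool_rot: [2.196, 2.247, 0.0]
ft_force: [-0.1, 0.8, -0.1]
grip_width: 0.189
grip_force: 0.0
t 5.42 box xy [55.1 -0.7] z above deck 3.6 heading err rad -0.0019 F [-0.1  0.8 -0.1] grip 16.4
```

```bash
python3 -m crank '[[[-2,0,0,0,0.632],[-1,0,0,0,0.632],[0,0,0,0,0.632],[0,0,0,0,0.632]]]'; python3 - <<'E'
from h import *
tool();g=get_image("scene");p=g["pixels"]
c=p[130:245,165:325,::-1];cv2.imwrite("pics/c3.png",cv2.resize(c,None,fx=5,fy=5,interpolation=cv2.INTER_CUBIC))
E
```

```text
time: 5.75
position: [0.4851, -0.0452, 0.0785]
tool_rot: [-2.196, -2.247, -0.0]
ft_force: [0.2, -0.7, 0.8]
grip_width: 0.182
grip_force: 0.0
t 5.75 box xy [57.9 -0.7] z above deck 3.5 heading err rad -0.0016 F [ 0.2 -0.7  0.8] grip 15.8
```

View pics/c3.png

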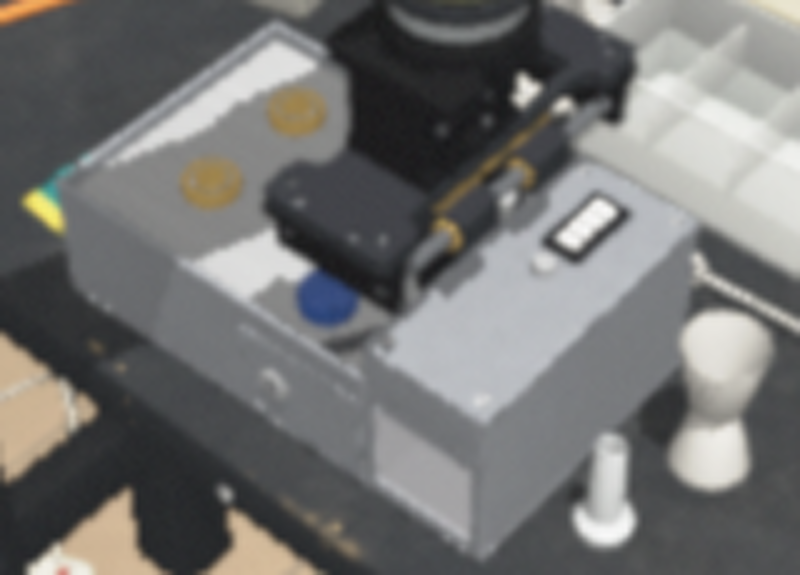

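The view shows the fingers at the gate and cap 2 at (327,298) undisturbed, but the token is hidden. I'll retreat to the next token's staging point, where the top camera sees the gate.

```bash
python3 -m crank '[[[10,0,0,0,0.632],[15,0,-10,0,0.632],[20,0,-15,0,0.632],[30,10,-15,0,0.632],[35,10,0,0,0.632],[35,10,0,0,0.632],[36,11,0,0,0.632],[0,0,5,0,0.632],[0,0,0,0,0.632]]]'; cat >> h.py <<'E'
def look(n,h=.083):
    s=tool();g=get_image("top");p=g["pixels"]
    for nm,r,h in(('tok',YEL,.083),('cap',BLU,.089)):
        for c,a in blobs(p,*r):
            if 170<c[0]<275 and 160<c[1]<250: print(nm,c.round(1),a,w2b(ray(g,c,h)).round(1)[0])
    cv2.imwrite(f"pics/{n}.png",cv2.resize(p[160:250,145:335,::-1],None,fx=4,fy=4,interpolation=cv2.INTER_CUBIC))
E
python3 -c "
from h import *
look('c4')"
```

```text
time: 6.55
position: [0.5211, 0.1402, 0.1126]
tool_rot: [-2.189, -2.253, 0.002]
ft_force: [-1.1, -0.9, -0.8]
grip_width: 0.184
grip_force: 0.0
t 6.55 box xy [-126.5   39.8] z above deck 37.6 heading err rad 0.0044 F [-1.1 -0.9 -0.8] grip 16.0
tok [198.5 188.5] 116 [-86.9  39. ]
tok [200.  218.8] 117 [-83.1 -30.6]
cap [240.1 181.3] 126 [ 7.7 52. ]
cap [246.  227.6] 129 [ 19.3 -53.7]
```

View pics/c4.png

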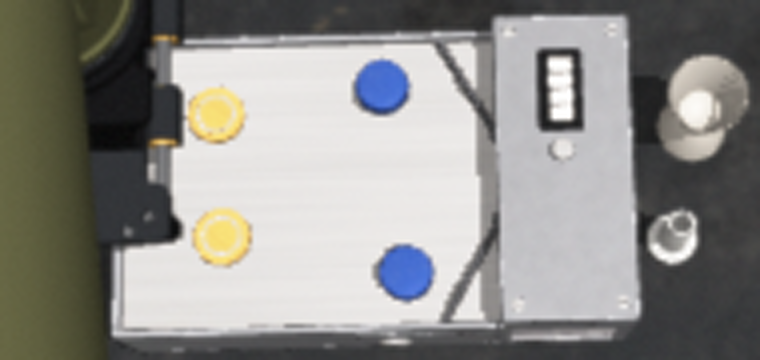

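The gate area is empty: only two tokens are left, at crop (215,115) and (222,237), and both caps are in place. The token's tipping margin depended on a measurement of about 2 mm accuracy. To be sure it dropped, I'll nudge the gate once more with shut fingers, whose flat face reaches 2–3 mm further.

```bash
python3 -m crank '[[[-30,-10,0,0,1],[-38,-10,0,0,1],[-38,-10,0,0,1],[-36,-10,0,0,1],[0,0,12,0,1],[0,0,12,0,1],[0,0,8,0,1],[0,0,1,0,1],[0,0,0,0,1],[0,0,0,0,1]]]'; python3 -c "
from h import *
tool()"
```

```text
time: 7.43
position: [0.4854, -0.0061, 0.0809]
tool_rot: [2.195, 2.247, 0.0]
ft_force: [0.9, 0.2, -0.3]
grip_width: 0.005
grip_force: 0.0
t 7.43 box xy [18.9  0.6] z above deck 5.9 heading err rad -0.0014 F [ 0.9  0.2 -0.3] grip 0.4
```

```bash
python3 -m crank '[[[-8,0,2,0,1],[-8,0,0,0,1],[-8,0,0,0,1],[-6,0,0,0,1],[-4,0,0,0,1],[-3,0,0,0,1],[-2,0,0,0,1],[0,0,0,0,1],[0,0,0,0,1]]]'; python3 -c "
from h import *
tool()";python3 -m crank '[[[-1,0,0,0,1],[-1,0,0,0,1],[0,0,0,0,1]]]'; python3 -c "
from h import *
tool()"
```

```text
time: 8.18
position: [0.4862, -0.0451, 0.0786]
tool_rot: [-2.196, -2.247, -0.0]
ft_force: [-0.5, 0.1, -0.2]
grip_width: 0.004
grip_force: 0.0
t 8.18 box xy [57.8  0.3] z above deck 3.6 heading err rad -0.0015 F [-0.5  0.1 -0.2] grip 0.4
time: 8.43
position: [0.4862, -0.0463, 0.0785]
tool_rot: [-2.194, -2.247, -0.001]
ft_force: [-1.0, 2.1, 1.1]
grip_width: 0.009
grip_force: 1.1
t 8.43 box xy [59.1  0.3] z above deck 3.5 heading err rad -0.0009 F [-1.   2.1  1.1] grip 0.8
```

A light touch on the hood face at TCP x≈59 fixes the stop: I won't go past 58. Token 1 is in, so on to token A.

```bash
python3 -m crank '[[[8,0,0,0,1],[20,0,-14,0,1],[25,5,-15,0,0.632],[30,10,-10,0,0.632],[33,10,0,0,0.632],[33,10,0,0,0.632],[33,5,0,0,0.632],[0,0,12,0,0.632],[0,0,0,0,0.632],[0,0,0,0,0.632]]]'; python3 -c "
from h import *
look('x')"
```

```text
time: 9.27
position: [0.5212, 0.1352, 0.1048]
tool_rot: [-2.195, -2.247, 0.004]
ft_force: [-0.3, 0.1, 0.0]
grip_width: 0.179
grip_force: 0.0
t 9.27 box xy [-121.5   39.8] z above deck 29.8 heading err rad -0.0011 F [-0.3  0.1  0. ] grip 15.6
tok [199.2 188.4] 103 [-85.2  39.1]
tok [199.9 218.8] 121 [-83.4 -30.5]
cap [240.1 181.3] 126 [ 7.7 52. ]
cap [246.  227.6] 129 [ 19.3 -53.7]
```

```bash
python3 -m crank '[[[3,0,10,0,0.632],[0,0,10,0,0.632],[0,0,6,0,0.632],[0,0,0,0,0.632],[0,0,0,0,0.632]]]'; python3 -c "
from h import *
tool()"; python3 -m crank '[[[-6,0,0,0,0.632],[-6,0,0,0,0.632],[-4,0,0,0,0.632],[-7,-2.4,0,0,0.632],[-7,-2.4,0,0,0.632],[-7,-2.4,0,0,0.632],[-7,-2.4,0,0,0.632],[-7,-2.4,0,0,0.632],[0,0,0,0,0.632]]]'; python3 -c "
from h import *
look('x2')"
```

```text
time: 9.73
position: [0.5214, 0.1381, 0.0789]
tool_rot: [-2.196, -2.246, 0.002]
ft_force: [-0.1, 0.2, 0.3]
grip_width: 0.182
grip_force: 0.0
t 9.73 box xy [-124.4   40.1] z above deck 3.9 heading err rad -0.0023 F [-0.1  0.2  0.3] grip 15.9
time: 10.48
position: [0.5106, 0.0853, 0.0796]
tool_rot: [2.198, 2.244, -0.001]
ft_force: [0.0, 0.2, -0.4]
grip_width: 0.181
grip_force: 0.0
t 10.48 box xy [-71.9  28. ] z above deck 4.6 heading err rad -0.0038 F [ 0.   0.2 -0.4] grip 15.8
tok [220.2 193.5] 35 [-37.9  26.2]
cap [240.1 181.3] 125 [ 7.7 51.9]
cap [246.  227.6] 129 [ 19.3 -53.7]
```

```bash
python3 -m crank '[[[-7,-2.4,0,0,0.632],[-7,-2.4,0,0,0.632],[-7,-2.4,0,0,0.632],[-7,-2.4,0,0,0.632],[-7,-2.4,0,0,0.632],[-7,-2.4,0,0,0.632],[-7,-2.4,0,0,0.632],[-7,-2.4,0,0,0.632],[-7,-2.4,0,0,0.632],[-7,-2.4,0,0,0.632]]]'; python3 -m crank '[[[-7,-2.4,0,0,0.632],[-7,-1,0,0,0.632],[-7,0,0,0,0.632],[0,0,0,0,0.632],[0,0,0,0,0.632]]]'; python3 -c "
from h import *
look('x3')"
```

```text
time: 11.37
position: [0.4885, 0.0161, 0.0796]
tool_rot: [2.196, 2.247, 0.0]
ft_force: [-0.8, 0.9, -0.2]
grip_width: 0.183
grip_force: 0.2
time: 11.78
position: [0.4859, -0.0047, 0.0796]
tool_rot: [2.197, 2.246, 0.0]
ft_force: [-0.2, 0.8, 0.4]
grip_width: 0.18
grip_force: 0.0
t 11.78 box xy [17.4  1.1] z above deck 4.6 heading err rad -0.0026 F [-0.2  0.8  0.4] grip 15.7
```

```bash
python3 -m crank '[[[-7,-0.8,0,0,0.632],[-7,-0.4,0,0,0.632],[-6,0,0,0,0.632],[-5,0,0,0,0.632],[-5,0,0,0,0.632],[-4,0,0,0,0.632],[-4,0,0,0,0.632],[-2,0,0,0,0.632],[0,0,0,0,0.632],[0,0,0,0,0.632]]]'; python3 -c "
from h import *
tool()"
```

```text
time: 12.67
position: [0.4855, -0.0443, 0.0795]
tool_rot: [2.196, 2.247, -0.0]
ft_force: [-0.0, -0.8, 0.5]
grip_width: 0.184
grip_force: 0.0
t 12.67 box xy [57.  -0.3] z above deck 4.5 heading err rad -0.0016 F [-0.  -0.8  0.5] grip 16.0
```

Back off, shut the fingers, and nudge once more with the flat face.

```bash
python3 -m crank '[[[10,0,0,0,0.632],[10,0,0,0,1],[0,0,0,0,1],[0,0,0,0,1],[-7,0,0,0,1],[-6,0,0,0,1],[-4,0,0,0,1],[-4,0,0,0,1],[0,0,0,0,1],[0,0,0,0,1]]]'; python3 -m crank '[[[8,0,0,0,1],[20,0,-14,0,1],[25,-5,-15,0,0.632],[30,-10,-10,0,0.632],[33,-10,0,0,0.632],[33,-5,0,0,0.632],[33,0,0,0,0.632],[0,0,12,0,0.632],[0,0,0,0,0.632],[0,0,0,0,0.632]]]'; python3 -c "
from h import *
look('c5')"
```

```text
time: 13.5
position: [0.4855, -0.0458, 0.0795]
tool_rot: [2.197, 2.246, -0.0]
ft_force: [-0.4, 0.1, 0.4]
grip_width: 0.008
grip_force: 0.0
time: 14.33
position: [0.4506, 0.1358, 0.1061]
tool_rot: [-2.195, -2.248, 0.003]
ft_force: [0.1, 0.2, 1.4]
grip_width: 0.181
grip_force: 0.0
t 14.33 box xy [-123.9  -30.7] z above deck 31.1 heading err rad -0.0008 F [0.1 0.2 1.4] grip 15.7
tok [199.9 218.9] 119 [-83.3 -30.6]
cap [240.1 181.3] 126 [ 7.7 52. ]
cap [246.  227.6] 129 [ 19.3 -53.7]
```

View pics/c5.png

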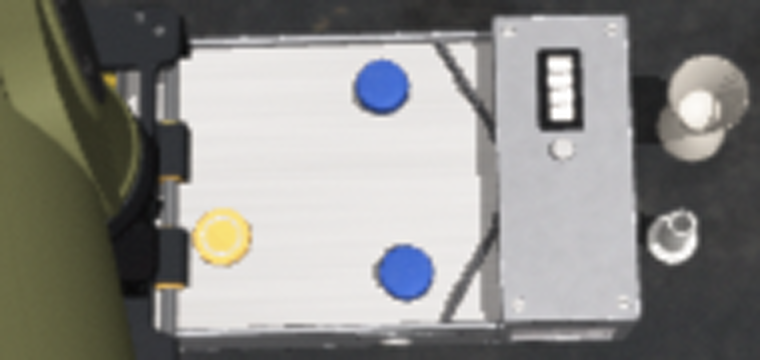

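Only the last token remains, at crop (222,237); the caps, jigger and nozzle are unmoved. Now the last one.

```bash
python3 -m crank '[[[0,0,10,0,0.632],[0,0,10,0,0.632],[0,0,7,0,0.632],[0,0,0,0,0.632],[-6,0,0,0,0.632],[-6,0,0,0,0.632],[-5,0,0,0,0.632],[-7,2.1,0,0,0.632],[-7,2.1,0,0,0.632],[-7,2.1,0,0,0.632]]]'; python3 -m crank '[[[-7,2.1,0,0,0.632],[-7,2.1,0,0,0.632],[-7,2.1,0,0,0.632],[-7,2.1,0,0,0.632],[-7,2.1,0,0,0.632],[0,0,0,0,0.632]]]';python3 -c "
from h import *
look('x4')"
```

```text
time: 15.22
position: [0.459, 0.0974, 0.0799]
tool_rot: [2.196, 2.246, 0.001]
ft_force: [0.5, 0.1, -0.2]
grip_width: 0.183
grip_force: 0.1
time: 15.72
position: [0.4704, 0.0616, 0.0796]
tool_rot: [2.198, 2.244, -0.0]
ft_force: [-0.1, -0.9, -0.3]
grip_width: 0.18
grip_force: 0.0
t 15.72 box xy [-49.2 -12.8] z above deck 4.6 heading err rad -0.0037 F [-0.1 -0.9 -0.3] grip 15.7
tok [230.8 210.4] 24 [-14.2 -13.1]
cap [240.1 181.3] 126 [ 7.7 52. ]
cap [246.  227.6] 129 [ 19.3 -53.7]
```

Token nested. On to (57, 0).

```bash
python3 -m crank '[[[-7,2.1,0,0,0.632],[-7,2.1,0,0,0.632],[-7,2.1,0,0,0.632],[-7,2.1,0,0,0.632],[-7,2.1,0,0,0.632],[-7,1.5,0,0,0.632],[-7,0.3,0,0,0.632],[-7,0,0,0,0.632],[-7,0,0,0,0.632],[0,0,0,0,0.632]]]'; python3 -c "
from h import *
tool()"
```

```text
time: 16.6
position: [0.4835, -0.0012, 0.0796]
tool_rot: [2.198, 2.244, -0.001]
ft_force: [-0.4, -0.4, -0.1]
grip_width: 0.186
grip_force: 0.0
t 16.6 box xy [13.9 -1.2] z above deck 4.6 heading err rad -0.0038 F [-0.4 -0.4 -0.1] grip 16.2
```

```bash
python3 -m crank '[[[-7,0.5,0,0,0.632],[-7,0.5,0,0,0.632],[-7,0,0,0,0.632],[-6,0,0,0,0.632],[-5,0,0,0,0.632],[-4,0,0,0,0.632],[-4,0,0,0,0.632],[-3,0,0,0,0.632],[0,0,0,0,0.632],[0,0,0,0,0.632]]]'; python3 -c "
from h import *
tool()"; python3 -m crank '[[[10,0,0,0,0.632],[10,0,0,0,1],[0,0,0,0,1],[0,0,0,0,1],[-7,0,0,0,1],[-6,0,0,0,1],[-4,0,0,0,1],[-4,0,0,0,1],[0,0,0,0,1],[0,0,0,0,1]]]'; python3 -m crank '[[[8,0,0,0,1],[20,0,-14,0,1],[25,0,-15,0,1],[30,0,-20,0,1],[33,0,-20,0,1],[33,0,-10,0,1],[33,0,0,0,1],[0,0,0,0,1],[0,0,0,0,1],[0,0,0,0,1]]]'; python3 -c "
from h import *
look('c6')"
```

```text
time: 17.43
position: [0.4856, -0.0423, 0.0796]
tool_rot: [2.196, 2.247, 0.0]
ft_force: [-0.7, -1.0, -0.2]
grip_width: 0.182
grip_force: 0.0
t 17.43 box xy [55.1 -0.1] z above deck 4.6 heading err rad -0.0018 F [-0.7 -1.  -0.2] grip 15.8
time: 18.27
position: [0.4856, -0.0438, 0.0795]
tool_rot: [-2.197, -2.245, -0.0]
ft_force: [0.2, 0.5, -0.2]
grip_width: 0.003
grip_force: 0.0
time: 19.1
position: [0.481, 0.1387, 0.1582]
tool_rot: [2.195, 2.248, -0.001]
ft_force: [-0.7, -0.8, -0.1]
grip_width: 0.003
grip_force: 0.0
t 19.1 box xy [-126.    -0.3] z above deck 83.2 heading err rad -0.0008 F [-0.7 -0.8 -0.1] grip 0.3
cap [240.1 181.3] 125 [ 7.7 51.9]
cap [246.  227.6] 129 [ 19.3 -53.7]
```

View pics/c6.png

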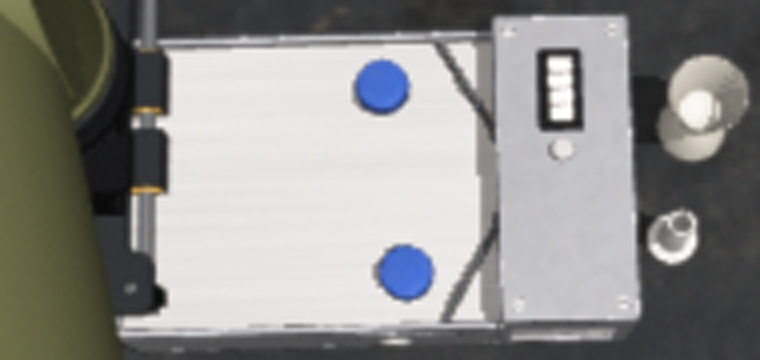

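The tray holds only the two caps now. The last nudge ended 2 mm short of the others, and there is plenty of time, so I'll nudge once more to TCP x≈58.

```bash
python3 -m crank '[[[-30,0,0,0,1],[-38,0,0,0,1],[-38,0,20,0,1],[-38,0,20,0,1],[0,0,20,0,1],[0,0,12,0,1],[0,0,7,0,1],[0,0,0,0,1],[0,0,0,0,1]]]'; python3 -c "
from h import *
tool()"; python3 -m crank '[[[-8,0,0,0,1],[-8,0,0,0,1],[-8,0,0,0,1],[-6,0,0,0,1],[-4,0,0,0,1],[-3,0,0,0,1],[-2,0,0,0,1],[0,0,0,0,1],[0,0,0,0,1]]]'; python3 -c "
from h import *
tool()"
```

```text
time: 19.9
position: [0.4846, -0.0033, 0.0809]
tool_rot: [-2.196, -2.246, 0.0]
ft_force: [0.2, 0.2, -0.1]
grip_width: 0.004
grip_force: 0.0
t 19.9 box xy [16.1 -0.2] z above deck 5.9 heading err rad -0.0023 F [ 0.2  0.2 -0.1] grip 0.3
time: 20.65
position: [0.4856, -0.0418, 0.0807]
tool_rot: [-2.195, -2.247, -0.0]
ft_force: [-0.3, -1.1, -0.5]
grip_width: 0.006
grip_force: 0.0
t 20.65 box xy [54.5 -0.2] z above deck 5.7 heading err rad -0.0015 F [-0.3 -1.1 -0.5] grip 0.5
```

```bash
python3 -m crank '[[[-2,0,1,0,1],[-1.5,0,0,0,1],[0,0,0,0,1],[0,0,0,0,1]]]'; python3 -m crank '[[[8,0,0,0,1],[20,0,-14,0,1],[25,0,-15,0,1],[30,0,-20,0,1],[33,0,-20,0,1],[33,0,-10,0,1],[33,0,0,0,1],[0,0,0,0,1],[0,0,0,0,1],[0,0,0,0,1]]]'; python3 -c "
from h import *
from bench import job
look('x6');print(job.close_job())"
```

```text
time: 20.98
position: [0.4856, -0.0454, 0.0797]
tool_rot: [-2.196, -2.247, 0.0]
ft_force: [0.2, -0.2, 0.5]
grip_width: 0.004
grip_force: 0.0
time: 21.82
position: [0.4811, 0.1363, 0.1585]
tool_rot: [2.195, 2.247, -0.001]
ft_force: [0.5, -0.1, 0.3]
grip_width: 0.005
grip_force: 0.0
t 21.82 box xy [-123.6   -0.2] z above deck 83.5 heading err rad -0.001 F [ 0.5 -0.1  0.3] grip 0.4
cap [240.1 181.3] 126 [ 7.7 52. ]
cap [246.  227.6] 129 [ 19.3 -53.7]
the job is handed in; nothing more can be done
None
```

I pushed all three tokens through the gate one at a time and handed the job in at 21.8 s; the tray is clear of tokens and both caps and the neighbours look unmoved, but the cameras could not see into the slot, so the drops and the flap closing are inferred, and no verdict came back.

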